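# Make up the tumbler kit and the jug kit on their bench racks

### The arm

A 7-joint arm with a two-finger parallel gripper is mounted at the origin on a cart in front of the work surface, level with it; the furniture and walls round the work are solid. World frame = base frame: x ahead of the robot, y to its left, z up, the work surface at z = 0. Lengths are in m, angles in rad, forces in N, time in s.
With the tool pointing down it reaches from about 0.425 to 0.925 m from the base axis. Payload 6.8 kg.
Tool frame: the origin (TCP) lies between the finger pads; the fingertips stand 22 mm ahead of it and the grasp point (between the pads) lies 3 mm ahead of it; z points along the fingers, y is the line along which they close (so a half turn about z gives the same grasp; the last joint's range is limited). The gripper opens to 85 mm and grips with 20 to 120 N. Pads are 22 mm wide; open, the fingers measure 114 mm over their backs; the gripper's body (76 mm by 85 mm) begins 54 mm behind the grasp point. The pads swing forward as they close: fully open they stand 13 mm farther back than shut.
Start: joints at [-1.233, 0.477, 0.022, 1.555, -0.011, 1.109, -0.083], TCP at [0.291, 0.609, 0.253] pointing down, gripper open.
Joint ranges: [-2.96, 2.96], [-0.34, 2.1], [-1.41, 1.46], [0.24, 2.44], [-1.37, 4.51], [0.17, 1.92], [-2.96, 2.96]. Speed limits (rad/s): [2.39, 2.39, 3.14, 3.14, 3.14, 3.14, 3.14].

### API

Orientations are given as a unit quaternion [w, x, y, z].
In Python, from station import bot gives the robot as it stands.
- The arm moves only by the tool servo_tool, never from a script. Its argument "motion" is a list that holds one entry, the list of rows, each a list of 5 numbers: the opening, from 0 (shut) to 1 (fully open), then the shift along the world's x, y, z each as a share of 0.04 m, from -1 to 1, then the turn about the world's z as a share of 0.12 rad, from -1 to 1. A call has 1 to 20 rows; each row shifts and turns the commanded pose from where the row before left it; what a row does not reach is not made up. A row lasts 1/10 s, in which the tool goes at most 50 mm and 8.59 degrees, less where a joint would pass 70% of its speed; a pose out of reach is approached as far as the arm can. A call with a number of a shift or a turn outside -1 to 1 is refused whole. A call with a gripper value outside its range is refused whole. The fingers move at their own pace and stop on an object; "newtons" is the grip in N (left out, the last holds). Time passes only in rows, so rows that do not move let the fingers close. It gives the time, the measured TCP pose, the force, the opening and the grip force at its end, in the units of the state.
- bot.get_obs(): the state, without advancing time (a new reading comes with each control period).
- bot.read_camera(name): name is "scene" or "top"; returns (picture, depth): 400x640x3 uint8, red, green, blue; 400x640 float32, m along the optical axis (not along the pixel's ray), 0 where there is no reading.
- bot.get_calibration(name): a dict with "fovy" (degrees; the focal length in pixels is half the picture's height over the tangent of half this angle, whatever the lens; pixels are square), "cx", "cy" (the principal point, pixels), "view" (4x4, takes a point from world to camera coordinates). Camera axes: x right, y down, z forward; pixel columns grow to the right and rows downward; lengths in m; the calibration is good to about 2 mm. A picture is of the moment at which its call begins. get_calibration takes no time and is no camera call.
- bot.hand_in(): hands the job in; it is judged then, once.
The state is a dict: "t": time; "q": joint angles; "joint_vel": joint speeds; "joint_torque": joint torques, N m; "eef_pos": TCP position; "tool_rot": TCP orientation; "contact_force": force on the tool from outside, world axes, zero at the start; "torque": the same for the moment, N m; "gripper_width": opening from 0.0 (shut) to 1.0 (fully open); "grasp_force": force on a finger pad.
Only numpy, scipy, OpenCV 4.12 (cv2) and the standard library are available. Lean on these libraries where they do the work, as an engineer would, in place of code of your own. Each camera call takes 0.05 s, during which the arm holds its last target. There are 200 camera calls.

### The job

Make up the two glassmaking kits on their racks: on the rack with the larger round seat the tumbler kit, with the ribbed mould standing right down in the seat and the graphite block and the cork block lying flat side by side on the sloping board, each with a short edge against the cleat. On the rack with the smaller seat make up the jug kit, with the plain mould standing right down in the seat and the tweezers lying flat along the cleat, in the middle, resting against it. Leave the small glass vase standing where it is.

Things in the scene. Friction and masses are not known exactly. Their poses are not given: they have to be found in the camera images.
- ribbed_mould: ribbed brass mould, upright: fluted body 52 mm in diameter, flange 60 mm in diameter on top (50 to 56 mm up), height 57 mm, 0.3 to 0.6 kg. Origin: centre of its underside, z up
- plain_mould: small plain brass mould, smooth upright cylinder 42 mm in diameter, 39 mm high, 0.2 to 0.4 kg. Origin: centre of its underside, z up
- graphite: black graphite marver block, 50 mm (its x) by 70 mm (its y) by 22 mm high, about 0.13 kg. Origin: centre of its underside, z up
- cork: brown cork block, 45 mm (its x) by 60 mm (its y) by 35 mm high, about 0.03 kg. Origin: centre of its underside, z up
- tweezer: steel tweezers lying flat, 16 mm wide (its x), 153 mm long (its y), 10 mm thick, about 0.03 kg; both legs can be gripped together across the width as one rigid bar. Origin: middle of the underside, z up
- rack_large: rack with the larger seat, plywood, fixed, 160 mm wide (y), 164 deep. Origin: on the table under the seat's axis; x to its back, y left, z up. Level shelf (x -38 to 38 mm), top 52 mm above the table; in its middle, above the origin, the seat: round recess 62 mm wide, 10 deep, flat floor 42 mm above the table. Before it, towards the robot, the sloping board board_large
- board_large: sloping board of rack_large, 160 mm wide, 78 long up the slope, 15 degrees. Origin: on its surface, at the foot of the cleat's inner face, mid-width (113 mm before the seat axis, 32 up); x up the slope, y left along the cleat, z square out of the board. Cleat: dark strip at the low edge (x -10 to 0 mm), 9 mm high, with a finger gap in the middle (y -28 to 28; the board ends at x = -10)
- rack_small: rack with the smaller seat, plywood, fixed, 160 mm wide (y), 164 deep. Origin: on the table under the seat's axis; x to its back, y left, z up. Level shelf (x -38 to 38 mm), top 52 mm above the table; in its middle, above the origin, the seat: round recess 50 mm wide, 10 deep, flat floor 42 mm above the table. Before it, towards the robot, the sloping board board_small
- board_small: sloping board of rack_small, 160 mm wide, 78 long up the slope, 15 degrees. Origin: on its surface, at the foot of the cleat's inner face, mid-width (113 mm before the seat axis, 32 up); x up the slope, y left along the cleat, z square out of the board. Cleat: dark strip at the low edge (x -10 to 0 mm), 9 mm high, with a finger gap in the middle (y -28 to 28; the board ends at x = -10)
- vase: small light glass vase on a foot, 35 mm in diameter, 82 mm high, standing among the things; to be left alone. Origin: centre of its foot, z up

How it is judged:
At the end, for the whole second after the job is handed in: Moulds upright on their seats' floors (8 mm). Graphite and cork flat on the larger rack's board, long sides up the slope (0.25 rad), within 10 mm of the cleat, 60 mm of the middle. Tweezers flat along the other cleat, within 10 mm; middle within 35 mm. All at rest, vase unmoved (15 mm) (horizontal distance between ribbed_mould and rack_large below 0.008 m and z of ribbed_mould in the frame of rack_large between 0.038 and 0.046 m and angle between each of ribbed_mould, plain_mould's own z axis and vertical below 0.1 rad and horizontal distance between plain_mould and rack_small below 0.008 m and z of plain_mould in the frame of rack_small between 0.038 and 0.046 m and x of graphite in the frame of board_large between 0.03 and 0.045 m and y of graphite in the frame of board_large between -0.06 and 0.06 m and z of graphite in the frame of board_large between -0.004 and 0.005 m and angle between the z axis of each of graphite, cork and the z axis of board_large, either way round below 0.12 rad and angle between the y axis of each of graphite, cork and the x axis of board_large, either way round below 0.25 rad and x of cork in the frame of board_large between 0.025 and 0.04 m and y of cork in the frame of board_large between -0.06 and 0.06 m and z of cork in the frame of board_large between -0.004 and 0.005 m and x of tweezer in the frame of board_small between 0.004 and 0.018 m and y of tweezer in the frame of board_small between -0.035 and 0.035 m and z of tweezer in the frame of board_small between -0.004 and 0.005 m and angle between the z axis of tweezer and the z axis of board_small, either way round below 0.12 rad and angle between the x axis of tweezer and the x axis of board_small, either way round below 0.25 rad and linear speed of each of ribbed_mould, plain_mould, graphite, cork, tweezer below 0.02 m/s and distance of vase from where it was at the start of the episode below 0.015 m and angle between vase's own z axis and vertical below 0.2 rad); the robot touches nothing.
It fails at once if the glass vase is knocked over or pushed away (distance of vase from where it was at the start of the episode above 0.015 m or angle between vase's own z axis and vertical above 0.5 rad).
It also fails if it takes over 128 s, if anything falls off the work surface, if the arm or the gripper's body presses on something with over 40 N, if the wrist force passes 120 N, or if a joint passes its speed limit or range.

## Working session

There is one attempt and no reset: what is moved stays moved. The work goes in short steps, Python scripts to look and compute and a tool call to move; the robot and the scene stay as the last step left them, time stands still between calls to the robot, and variables do not carry over. Pictures are saved under pics/ and viewed, at most 14 in all, crops included, and the job is handed in when it is done.

Besides the shell and the picture viewer there is one more tool, called after "Request:" in YAML: its name, and indented under it one key for each argument. servo_tool: Moves the arm, as the interface text tells. Shift numbers are shares of 0.04 m and turn numbers shares of 0.12 rad, none past 1 either way. Its arguments: {"type":"object","properties":{"motion":{"type":"array"},"newtons":{"type":"number"}},"required":["motion"]}

```bash
mkdir -p pics; cat > h.py <<'E'
import numpy as np, cv2
from station import bot
def look(n):
    im,d=bot.read_camera(n); c=bot.get_calibration(n)
    return im,d,c
def save(n,f):
    im,d,c=look(n); cv2.imwrite(f'pics/{f}.png',im[:,:,::-1]); np.savez(f'/tmp/{f}.npz',im=im,d=d,V=np.array(c['view']),p=[c['fovy'],c['cx'],c['cy']])
    return im,d,c
def cloud(d,c):
    f=d.shape[0]/2/np.tan(np.radians(c['fovy'])/2)
    v,u=np.mgrid[:d.shape[0],:d.shape[1]]
    P=np.stack([(u-c['cx'])/f*d,(v-c['cy'])/f*d,d,np.ones_like(d)],-1)
    return (P@np.linalg.inv(np.array(c['view'])).T)[...,:3]
E
python3 - <<'E'
from h import *
for n in('scene','top'):
    im,d,c=save(n,n+'0'); print(c)
print(bot.get_obs())
E
```

```text
{'fovy': 51.18211802022825, 'cx': 311.81041571657767, 'cy': 199.56115278292052, 'view': array([[-0.88204868, -0.47088627,  0.01600786,  0.53393774],
       [-0.26272644,  0.46335942, -0.84632905,  0.05109786],
       [ 0.39110734, -0.75070911, -0.53241983,  0.99256846],
       [ 0.        ,  0.        ,  0.        ,  1.        ]])}
{'fovy': 54.47499905721632, 'cx': 321.3449234261475, 'cy': 200.4547313124071, 'view': array([[ 0.01527133, -0.99975691,  0.01590319,  0.18988797],
       [-0.99462598, -0.01681799, -0.10215831,  0.48757261],
       [ 0.10240094, -0.01425763, -0.99464102,  0.94133065],
       [ 0.        ,  0.        ,  0.        ,  1.        ]])}
{'t': 0.1, 'q': array([-1.23308272,  0.47772718,  0.02232768,  1.55635824, -0.01148578,
        1.10932341, -0.0831329 ]), 'joint_vel': array([ 0.00235257, -0.00336544,  0.0007216 , -0.00388002,  0.00081879,
       -0.00206837,  0.00025273]), 'joint_torque': array([ 4.88080317e-03, -5.97755599e+01,  1.61406700e+00, -2.81957334e+01,
        1.28751725e-02,  4.94270440e-03,  1.19196164e-05]), 'eef_pos': array([0.29083875, 0.60856408, 0.25241371]), 'tool_rot': array([-1.22985129e-04,  2.21062085e-01,  9.75259372e-01, -8.35054812e-04]), 'contact_force': array([-1.11905867,  0.5608791 ,  0.68262467]), 'torque': array([-0.00941328,  0.00342115, -0.02380266]), 'grasp_force': 0.0, 'gripper_width': 0.9981411611010893}
```

View pics/scene0.png

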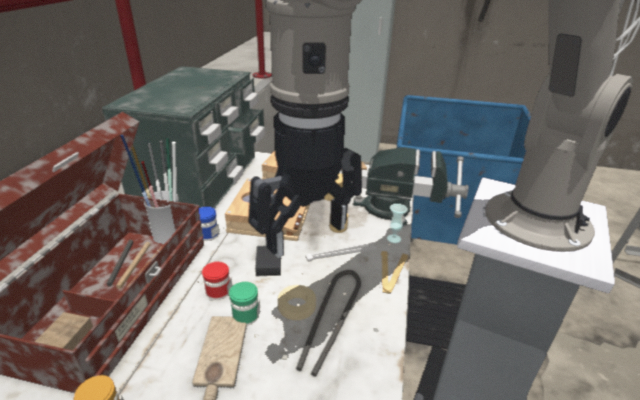

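View pics/top0.png

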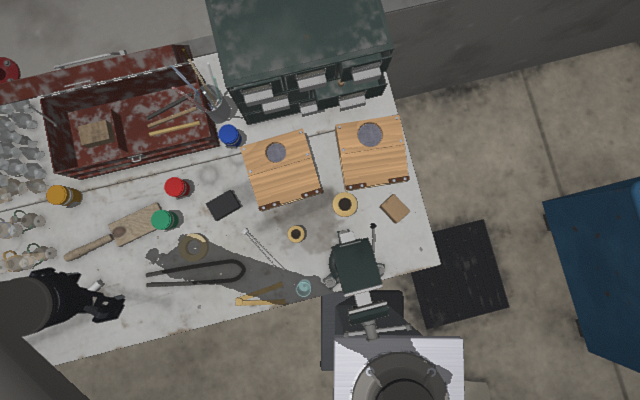

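```bash
python3 - <<'E'
from h import *
z=np.load('/tmp/top0.npz'); im=z['im'];c=dict(fovy=z['p'][0],cx=z['p'][1],cy=z['p'][2],view=z['V'])
P=cloud(z['d'],c); np.save('/tmp/P.npy',P)
cv2.imwrite('pics/crop0.png',cv2.resize(im[105:305,190:440,::-1],None,fx=3,fy=3,interpolation=cv2.INTER_CUBIC))
for n,(u,v) in dict(vase=(303,287),plain=(296,233),ring=(345,204),cork=(395,208),graph=(223,205),seatL=(370,134),seatS=(275,152),twz=(263,248),vise=(355,265),vise2=(346,236),tip=(373,226),table=(320,215),rk=(283,180),rk2=(375,180),red=(177,187),lampshadow=(90,300)).items(): print(n,P[v,u].round(3))
E
```

```text
vase [0.274 0.239 0.031]
plain [0.403 0.258 0.039]
ring [0.473 0.142 0.059]
cork [0.468 0.017 0.037]
graph [0.469 0.441 0.022]
seatL [0.65  0.08  0.045]
seatS [0.6   0.314 0.044]
twz [0.365 0.34  0.011]
vise [0.334 0.125 0.139]
vise2 [0.397 0.141 0.089]
tip [0.422 0.074 0.053]
table [0.45  0.2   0.001]
rk [0.531 0.293 0.041]
rk2 [0.537 0.065 0.031]
red [0.508 0.545 0.055]
lampshadow [0.284 0.573 0.338]
```

View pics/crop0.png

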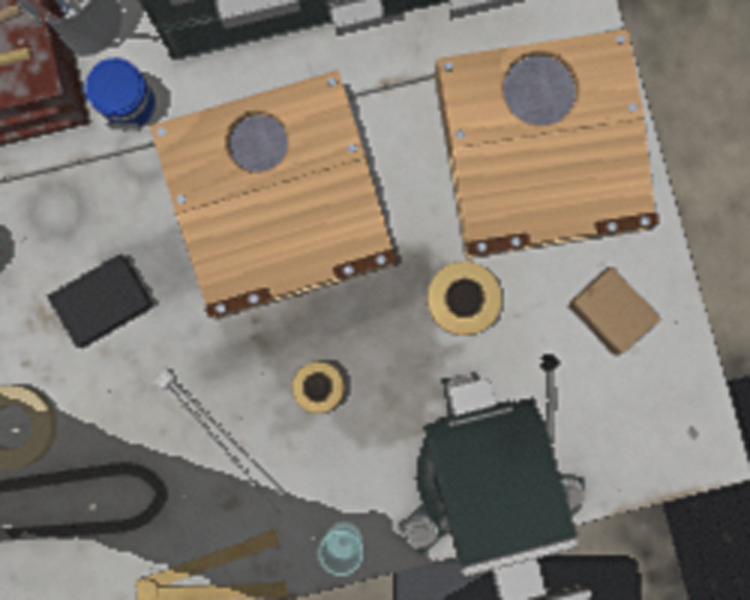

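```bash
cat >> h.py <<'E'
def near(P,x,y,r,z0,z1):
    m=(np.hypot(P[...,0]-x,P[...,1]-y)<r)&(P[...,2]>z0)&(P[...,2]<z1)
    return m
def rect(P,m,plane=None):
    Q=P[m]; r=cv2.minAreaRect((Q[:,:2]*1000).astype(np.float32))
    return np.round(r[0],1),np.round(r[1],1),round(r[2],1),Q[:,2].mean().round(4),len(Q),np.round(cv2.boxPoints(r)).tolist()
def toplane(c,uv,z):
    f=200/np.tan(np.radians(c['fovy'])/2); V=np.array(c['view']); R=V[:3,:3];o=-R.T@V[:3,3]
    d=np.c_[(uv[:,0]-c['cx'])/f,(uv[:,1]-c['cy'])/f,np.ones(len(uv))]@R
    return o+d*((z-o[2])/d[:,2])[:,None]
E
python3 - <<'E'
from h import *
z=np.load('/tmp/top0.npz'); im=z['im'].astype(int);c=dict(fovy=z['p'][0],cx=z['p'][1],cy=z['p'][2],view=z['V'])
P=np.load('/tmp/P.npy')
for n,a in dict(ribbed=(.473,.142,.04,.05,.064),plain=(.403,.258,.035,.034,.045),graph=(.469,.441,.055,.015,.03),cork=(.468,.017,.05,.028,.042),vase=(.274,.239,.04,.02,.1)).items():
    m=near(P,*a); print(n,rect(P,m))
g=im.sum(2); r,b=im[...,0],im[...,2]
# tweezer on plane 0.01: height mask
m=near(P,.35,.33,.11,.005,.02); print('twz',rect(P,m))
for n,(x,y) in dict(L=(.65,.08),S=(.6,.314)).items():
    m=near(P,x,y,.045,.03,.06)&(r-b<20); vv,uu=np.nonzero(m)
    k=np.zeros(m.shape,np.uint8); k[m]=1; cn=max(cv2.findContours(k,0,2)[0],key=cv2.contourArea)
    q=toplane(c,cn[:,0,:].astype(float),.052)[:,:2]*1000
    print('seat',n,cv2.minEnclosingCircle(q.astype(np.float32)),'floor z',P[m][:,2].mean())
    mm=near(P,x-.05 ,y-.012,.14,.012,.066)&(r-b>25)
    k=mm.astype(np.uint8); k=cv2.morphologyEx(k,cv2.MORPH_OPEN,np.ones((3,3))); 
    nl,lab,st,ce=cv2.connectedComponentsWithStats(k); i=1+st[1:,4].argmax()
    mm=lab==i; print('rack',n,rect(P,mm))
# vise & cabinet extents
m=(abs(P[...,1]-.13)<.1)&(P[...,0]<.5)&(P[...,0]>.2)&(P[...,2]>.045); Q=P[m]
for zz in(.05,.07,.09,.12): 
    q=Q[Q[:,2]>zz]; print('vise',zz,q.max(0).round(3),q.min(0).round(3))
m=(abs(P[...,1]-.2)<.2)&(P[...,0]>.6)&(P[...,2]>.1); Q=P[m]; print('cab',Q.min(0),np.percentile(Q[:,2],[50,95]))
E
```

```text
ribbed (array([473.6, 142.4]), array([58.2, 55.5]), 0.5, np.float64(0.0564), 480, [[444.0, 170.0], [445.0, 114.0], [503.0, 115.0], [502.0, 170.0]])
plain (array([400.3, 259.3]), array([38.7, 41.4]), 0.9, np.float64(0.0386), 233, [[381.0, 280.0], [381.0, 238.0], [420.0, 239.0], [419.0, 280.0]])
graph (array([470.1, 442.4]), array([50.6, 70.2]), 31.2, np.float64(0.0224), 586, [[430.0, 459.0], [467.0, 399.0], [510.0, 426.0], [474.0, 486.0]])
cork (array([468.1,  15.9]), array([59.2, 45.3]), 44.3, np.float64(0.0347), 449, [[431.0, 11.0], [463.0, -21.0], [505.0, 20.0], [473.0, 53.0]])
vase (array([275.2, 237.3]), array([31.5, 32.1]), 0.6, np.float64(0.0664), 190, [[259.0, 253.0], [260.0, 221.0], [291.0, 221.0], [291.0, 253.0]])
twz (array([356.1, 333.3]), array([198.7, 212.8]), 21.6, np.float64(0.0084), 431, [[225.0, 396.0], [303.0, 198.0], [488.0, 271.0], [409.0, 469.0]])
seat L ((646.642822265625, 82.36349487304688), 29.63460350036621) floor z 0.042920517748064387
rack L (array([605.4,  73.5]), array([163.8, 161.1]), 10.2, np.float64(0.0453), 3755, [[511.0, 138.0], [539.0, -20.0], [700.0, 9.0], [672.0, 167.0]])
seat S ((598.1484985351562, 311.6274108886719), 23.667787551879883) floor z 0.04303164759065528
rack S (array([557.9, 298.2]), array([163.6, 160.1]), 18.0, np.float64(0.0461), 3929, [[455.0, 349.0], [505.0, 197.0], [660.0, 247.0], [611.0, 400.0]])
vise 0.05 [0.5   0.229 0.983] [0.2   0.048 0.05 ]
vise 0.07 [0.408 0.228 0.983] [0.2   0.048 0.07 ]
vise 0.09 [0.401 0.211 0.983] [0.201 0.048 0.09 ]
vise 0.12 [0.386 0.211 0.983] [0.209 0.051 0.12 ]
cab [0.66272046 0.05833612 0.10009563] [0.25714096 0.25974706]
```

```bash
python3 - <<'E'
from h import *
P=np.load('/tmp/P.npy')
for y0 in(.0,.04,.08,.12,.16,.24,.28,.32,.36,.4):
    m=(abs(P[...,1]-y0)<.02)&(P[...,0]>.6); o=[]
    for zz in(.07,.1,.13,.18,.24):
        q=P[m&(P[...,2]>zz)]; o.append(q[:,0].min().round(3) if len(q) else None)
    print(y0,o)
v,u=np.mgrid[:400,:640]; a=np.array([246,231.]);e=np.array([285,271.])-a; e/=np.linalg.norm(e)
s=(u-a[0])*e[0]+(v-a[1])*e[1]; t=-(u-a[0])*e[1]+(v-a[1])*e[0]
m=(s>-10)&(s<75)&(abs(t)<9)&(P[...,2]>.0045)&(P[...,2]<.02)
k=m.astype(np.uint8); nl,lab,st,ce=cv2.connectedComponentsWithStats(k,connectivity=8); print(st[1:],ce[1:].round(0))
print(rect(P,m))
im=cv2.imread('pics/top0.png')[215:300,230:330]; im[m[215:300,230:330]]=im[m[215:300,230:330]]//2+[0,0,127]
cv2.imwrite('pics/tw.png',cv2.resize(im,None,fx=6,fy=6,interpolation=cv2.INTER_NEAREST))
E
```

```text
0.0 [None, None, None, None, None]
0.04 [np.float64(0.731), np.float64(0.731), np.float64(0.731), None, None]
0.08 [np.float64(0.72), np.float64(0.72), np.float64(0.72), np.float64(0.725), np.float64(0.744)]
0.12 [np.float64(0.691), np.float64(0.691), np.float64(0.694), np.float64(0.715), np.float64(0.732)]
0.16 [np.float64(0.685), np.float64(0.685), np.float64(0.689), np.float64(0.726), np.float64(0.727)]
0.24 [np.float64(0.697), np.float64(0.697), np.float64(0.697), np.float64(0.697), np.float64(0.71)]
0.28 [np.float64(0.683), np.float64(0.683), np.float64(0.686), np.float64(0.697), np.float64(0.698)]
0.32 [np.float64(0.668), np.float64(0.668), np.float64(0.668), np.float64(0.668), np.float64(0.688)]
0.36 [np.float64(0.663), np.float64(0.663), np.float64(0.663), np.float64(0.663), np.float64(0.677)]
0.4 [np.float64(0.675), np.float64(0.675), np.float64(0.675), np.float64(0.675), np.float64(0.675)]
[[241 228  42  48 120]
 [269 245   1   1   1]
 [273 251   1   1   1]
 [260 253   1   1   1]
 [280 261   1   1   1]
 [265 262   2   2   2]
 [277 262  10  10  10]
 [303 279   1   1   1]
 [287 285   1   1   1]
 [294 284   1   2   2]
 [293 287   1   1   1]] [[257. 245.]
 [269. 245.]
 [273. 251.]
 [260. 253.]
 [280. 261.]
 [266. 262.]
 [282. 266.]
 [303. 279.]
 [287. 285.]
 [294. 284.]
 [293. 287.]]
(array([343. , 323.1]), array([193.6,  38.1]), 46.4, np.float64(0.0089), 141, [[262.0, 266.0], [290.0, 240.0], [424.0, 380.0], [396.0, 406.0]])
```

View pics/tw.png

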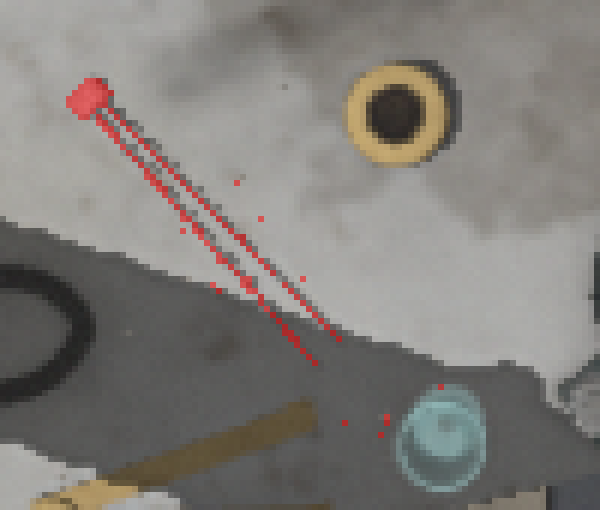

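```bash
python3 - <<'E'
from h import *
z=np.load('/tmp/top0.npz');c=dict(fovy=z['p'][0],cx=z['p'][1],cy=z['p'][2],view=z['V'])
p=toplane(c,np.array([[230+78/6,215+84/6],[230+90/6,215+97/6],[230+342/6,215+341/6],[230+318/6,215+364/6]])-.5,.009)[:,:2]*1000
e=(p[2]+p[3])/2; print(p.round(1),e, np.hypot(*(e-p[0])), (e+p[0])/2, np.degrees(np.arctan2(*(e-p[1])[::-1])), np.hypot(*(p[2]-p[3])))
E
```

```text
[[412.3 393.1]
 [407.  387.9]
 [308.5 280.9]
 [299.  290.5]] [303.72872361 285.71766263] 152.6875313530503 [358.02126067 339.38973151] -135.3054743775633 13.50696764841532
```

Request:
servo_tool:
  motion:
    - [[1,0.747,-0.692,0,-0.807],[1,0.747,-0.692,0,-0.807],[1,0.747,-0.692,0,-0.807],[1,0.747,-0.692,0,-0.807],[1,0.747,-0.692,0,-0.807],[1,0.747,-0.692,0,-0.807],[1,0,0,-1,0],[1,0,0,-1,0],[1,0,0,-1,0],[1,0,0,-0.8,0],[1,0,0,0,0],[1,0,0,0,0]]
  newtons: 50

```text
t: 1.3
eef_pos: [0.4703, 0.4429, 0.1014]
tool_rot: [-0.0, 0.491, 0.871, -0.0]
contact_force: [0.2, 0.6, 0.8]
gripper_width: 1.0
grasp_force: 0.0
```

Request:
servo_tool:
  motion:
    - [[1,0,0,-0.7,0],[1,0,0,-0.7,0],[1,0,0,-0.48,0],[1,0,0,0,0],[0,0,0,0,0],[0,0,0,0,0],[0,0,0,0,0],[0,0,0,0,0],[0,0,0,0,0],[0,0,0,0.5,0],[0,0,0,1,0],[0,0,0,1,0],[0,0,0,0,0]]
  newtons: 50

```text
t: 2.6
eef_pos: [0.4736, 0.4457, 0.1333]
tool_rot: [0.001, 0.491, 0.871, 0.006]
contact_force: [0.8, 1.1, -0.9]
gripper_width: 0.571
grasp_force: 52.3
```

Request:
servo_tool:
  motion:
    - [[0,0,0,0,0],[0,0,0,0,0],[0,0,0,0,0]]

```text
t: 2.9
eef_pos: [0.4696, 0.4423, 0.1248]
tool_rot: [-0.0, 0.491, 0.871, -0.001]
contact_force: [-0.0, -0.9, -1.3]
gripper_width: 0.574
grasp_force: 52.3
```

```bash
python3 - <<'E'
from h import *
print(bot.get_obs()['eef_pos'])
im,d,c=save('scene','s1')
cv2.imwrite('pics/s1c.png',cv2.resize(im[100:330,150:430,::-1],None,fx=2.5,fy=2.5))
E
```

```text
[0.46958666 0.44229562 0.12482026]
```

View pics/s1c.png

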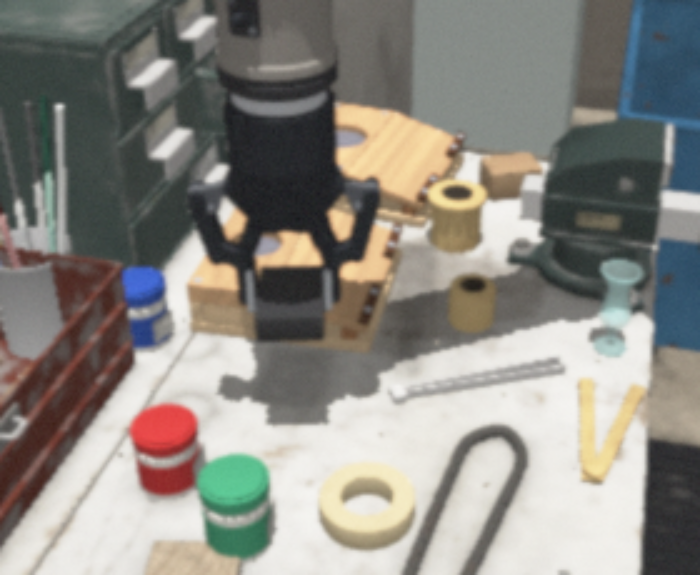

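Request:
servo_tool:
  motion:
    - [[0,0.217,-0.754,0,0.911],[0,0.217,-0.754,0,0.911],[0,0.217,-0.754,0,0.911],[0,0.217,-0.754,0,0.911],[0,0.217,-0.754,0,0.911],[0,0.217,-0.754,0,0.911],[0,0.217,-0.754,0,0.911],[0,0.217,-0.754,0,0.911],[0,0.217,-0.754,0,0.911],[0,0.217,-0.754,0,0.911],[0,0.217,-0.754,0,0.911],[0,0,0,-0.4,0],[0,0,0,-0.35,0],[0,0,0,0,0],[0,0,0,0,0],[0,0,0,0,0]]

```text
t: 4.55
eef_pos: [0.5659, 0.1124, 0.0964]
tool_rot: [0.0, -0.088, 0.996, 0.0]
contact_force: [-0.1, -0.8, -1.7]
gripper_width: 0.569
grasp_force: 52.2
```

Request:
servo_tool:
  motion:
    - [[0,0,-0.04,-0.25,0],[0,0,0,-0.15,0],[0,0,0,-0.07,0],[0,0,0,0,0],[0,0,0,0,0],[0,0,0,0,0]]

```text
t: 5.15
eef_pos: [0.5648, 0.1094, 0.0775]
tool_rot: [-0.001, -0.088, 0.996, -0.0]
contact_force: [-4.6, -0.3, 8.1]
gripper_width: 0.573
grasp_force: 54.0
```

Request:
servo_tool:
  motion:
    - [[0.65,0,0,0,0],[0.7,0,0,0,0],[0.75,0,0,0,0],[0.8,0,0,0,0],[0.8,0,0,0,0],[0.8,0,0,0.5,0],[0.8,0,0,1,0],[0.8,0,0,1,0],[0.8,0,-0.5,0.3,0],[0.8,-0.48,-0.5,0,0.9],[0.8,-0.48,-0.5,0,0.9],[0.8,-0.48,-0.5,0,0.9],[0.8,-0.48,-0.37,0,0.9],[0.8,-0.48,0,0,0.9],[0.8,0,0,0,0.48],[0.8,0,0,0,0],[0.8,0,0,0,0]]

```text
t: 6.85
eef_pos: [0.4702, 0.0149, 0.1895]
tool_rot: [0.0, -0.376, 0.927, -0.0]
contact_force: [0.6, -0.6, -0.1]
gripper_width: 0.799
grasp_force: 0.0
```

```bash
python3 - <<'E'
from h import *
im,d,c=save('top','t2'); P=cloud(d,c)
cv2.imwrite('pics/t2c.png',cv2.resize(im[105:305,190:440,::-1],None,fx=3,fy=3))
r=im.astype(int); m=near(P,.566,.11,.06,.03,.09)&(r.sum(2)<150); print(rect(P,m))
E
```

```text
(array([557.7, 116.3]), array([76.4, 55.2]), 11.9, np.float64(0.0614), 42, [[515.0, 135.0], [526.0, 81.0], [601.0, 97.0], [589.0, 151.0]])
```

View pics/t2c.png

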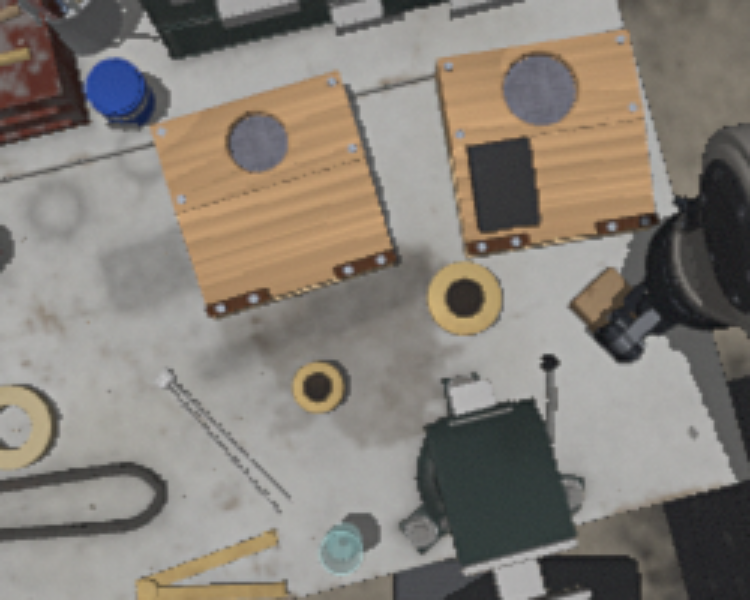

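Request:
servo_tool:
  motion:
    - [[0.8,-0.05,0.03,-1,0],[0.8,0,0,-1,0],[0.8,0,0,-0.9,0],[0.8,0,0,-0.7,0],[0.8,0,0,-0.39,0],[0.8,0,0,0,0],[0.8,0,0,0,0],[0,0,0,0,0],[0,0,0,0,0],[0,0,0,0,0],[0,0,0,0,0],[0,0,0,0,0]]
  newtons: 30

```text
t: 8.1
eef_pos: [0.4689, 0.0161, 0.0309]
tool_rot: [0.001, -0.377, 0.926, -0.0]
contact_force: [-1.0, 0.1, 6.7]
gripper_width: 0.522
grasp_force: 31.5
```

Request:
servo_tool:
  motion:
    - [[0,0,0,0.5,0],[0,0,0,1,0],[0,0,0,1,0],[0,0.441,0.037,0,-0.827],[0,0.441,0.037,0,-0.827],[0,0.441,0.037,0,-0.827],[0,0.441,0.037,0,-0.827],[0,0.441,0.037,0,-0.827],[0,0.441,0.037,0,-0.827],[0,0,0,-0.5,0],[0,0,0,-0.4,0],[0,0,0,0,0],[0,0,0,0,0],[0,0,0,0,0]]

```text
t: 9.5
eef_pos: [0.5742, 0.0249, 0.0948]
tool_rot: [0.001, -0.089, 0.996, 0.0]
contact_force: [0.8, 0.6, -0.6]
gripper_width: 0.523
grasp_force: 30.8
```

Down to 0.0792 and release, then up and over towards the ribbed mould.

Request:
servo_tool:
  motion:
    - [[0,0,0,-0.2,0],[0,0,0,-0.13,0],[0,0,0,-0.06,0],[0,0,0,0,0],[0,0,0,0,0],[0.6,0,0,0,0],[0.65,0,0,0,0],[0.7,0,0,0,0],[0.75,0,0,0,0],[0.75,0,0,0,0],[0.75,0,0,0.5,0],[0.75,0,0,1,0],[0.75,0,0,1,0],[1,-0.5,0.6,0,0],[1,-0.5,0.6,0,0],[1,-0.5,0.6,0,0],[1,-0.5,0.6,0,0],[1,-0.52,0.54,0,0],[1,0,0,0,0],[1,0,0,0,0]]

```text
t: 11.5
eef_pos: [0.4728, 0.1428, 0.1783]
tool_rot: [0.0, -0.09, 0.996, -0.0]
contact_force: [1.4, 0.2, 0.3]
gripper_width: 1.003
grasp_force: 0.0
```

```bash
python3 - <<'E'
from h import *
im,d,c=save('top','t3'); P=cloud(d,c)
cv2.imwrite('pics/t3c.png',cv2.resize(im[105:305,190:440,::-1],None,fx=3,fy=3))
E
```

```text
(no output)
```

View pics/t3c.png

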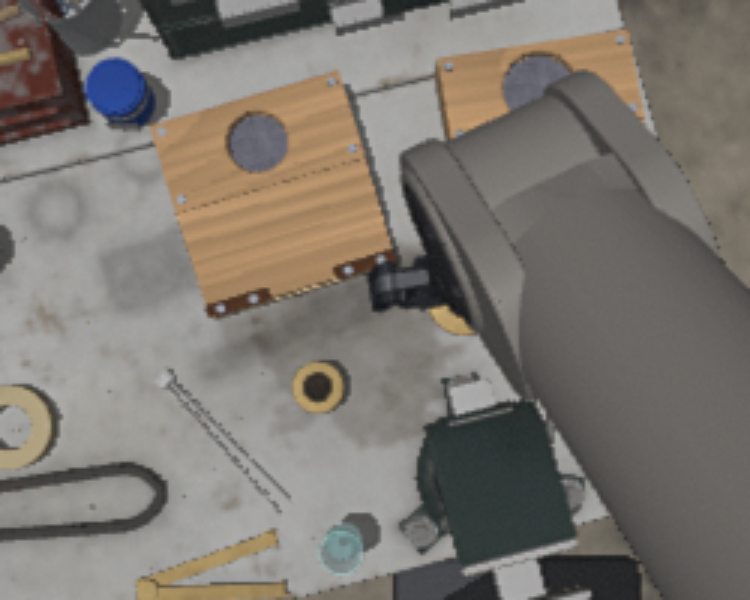

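Request:
servo_tool:
  motion:
    - [[1,0.02,0,-1,0],[1,0,0,-1,0],[1,0,0,-0.9,0],[1,0,0,-0.6,0],[1,0,0,-0.26,0],[1,0,0,0,0],[1,0,0,0,0],[0,0,0,0,0],[0,0,0,0,0],[0,0,0,0,0],[0,0,0,0,0],[0,0,0,0,0]]
  newtons: 80

```text
t: 12.75
eef_pos: [0.4746, 0.1425, 0.0293]
tool_rot: [0.001, -0.089, 0.996, 0.0]
contact_force: [-1.5, -2.4, 11.0]
gripper_width: 0.635
grasp_force: 79.1
```

Request:
servo_tool:
  motion:
    - [[0,0,0,0.5,0],[0,0,0,0.75,0],[0,0,0,1,0],[0,0,0,1,0],[0,0.7225,-0.253,0,0],[0,0.7225,-0.253,0,0],[0,0.7225,-0.253,0,0],[0,0.7225,-0.253,0,0],[0,0.7225,-0.253,0,0],[0,0.7225,-0.253,0,0],[0,0,0,0,0],[0,0,0,-0.5,0],[0,0,0,-0.5,0],[0,0,0,-0.5,0],[0,0,0,0,0],[0,0,0,0,0],[0,0,0,0,0]]

```text
t: 14.45
eef_pos: [0.6477, 0.082, 0.099]
tool_rot: [0.001, -0.089, 0.996, 0.0]
contact_force: [-0.7, -0.5, -3.9]
gripper_width: 0.633
grasp_force: 82.8
```

Request:
servo_tool:
  motion:
    - [[0,0,0,-0.25,0],[0,0,0,-0.15,0],[0,0,0,-0.15,0],[0,0,0,-0.12,0],[0,0,0,0,0],[0,0,0,0,0]]

```text
t: 15.05
eef_pos: [0.6473, 0.0818, 0.0715]
tool_rot: [0.0, -0.089, 0.996, 0.0]
contact_force: [-2.9, -0.2, 3.4]
gripper_width: 0.635
grasp_force: 82.7
```

Request:
servo_tool:
  motion:
    - [[0.8,0,0,0,0],[1,0,0,0,0],[1,0,0,0,0],[1,0,0,0,0],[1,0,0,0.5,0],[1,0,0,0.75,0],[1,0,0,1,0],[1,0,0,0.5,0],[1,-0.773,0.555,0,0],[1,-0.773,0.555,0,0],[1,-0.773,0.555,0,0],[1,-0.773,0.555,0,0],[1,-0.773,0.555,0,0],[0.8,-0.773,0.555,0,0],[0.8,-0.773,0.555,0,0],[0.75,-0.773,0.555,0,0],[0.75,0,0,0,0],[0.75,0,0,0,0]]

```text
t: 16.85
eef_pos: [0.3993, 0.2599, 0.1812]
tool_rot: [0.0, -0.09, 0.996, 0.0]
contact_force: [0.4, -0.2, 0.4]
gripper_width: 0.749
grasp_force: 0.0
```

```bash
python3 - <<'E'
from h import *
im,d,c=save('top','t4'); P=cloud(d,c)
cv2.imwrite('pics/t4c.png',cv2.resize(im[105:305,190:440,::-1],None,fx=3,fy=3))
print(rect(P,near(P,.648,.082,.04,.08,.11)))
E
```

```text
(array([645.2,  83.3]), array([58.2, 58.3]), 44.3, np.float64(0.0985), 500, [[604.0, 84.0], [645.0, 42.0], [686.0, 83.0], [646.0, 125.0]])
```

View pics/t4c.png

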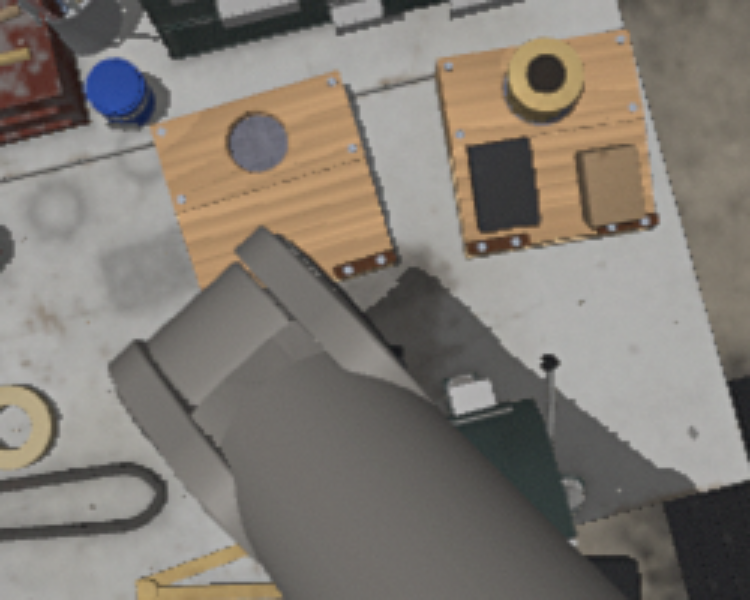

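Request:
servo_tool:
  motion:
    - [[0.75,0.03,-0.01,-1,0],[0.75,0,0,-1,0],[0.75,0,0,-0.9,0],[0.75,0,0,-0.6,0],[0.75,0,0,-0.33,0],[0.75,0,0,0,0],[0.75,0,0,0,0],[0,0,0,0,0],[0,0,0,0,0],[0,0,0,0,0],[0,0,0,0,0],[0,0,0,0,0]]
  newtons: 80

```text
t: 18.1
eef_pos: [0.4019, 0.2593, 0.0293]
tool_rot: [0.001, -0.089, 0.996, 0.001]
contact_force: [-0.0, -1.4, 7.2]
gripper_width: 0.47
grasp_force: 79.7
```

Request:
servo_tool:
  motion:
    - [[0,0,0,0.5,0],[0,0,0,0.75,0],[0,0,0,1,0],[0,0,0,0.5,0],[0,0.7046,0.187,0,0],[0,0.7046,0.187,0,0],[0,0.7046,0.187,0,0],[0,0.7046,0.187,0,0],[0,0.7046,0.187,0,0],[0,0.7046,0.187,0,0],[0,0.7046,0.187,0,0],[0,0,0,-0.5,0],[0,0,0,-0.5,0],[0,0,0,0,0],[0,0,0,0,0],[0,0,0,0,0]]

```text
t: 19.7
eef_pos: [0.5987, 0.3117, 0.0993]
tool_rot: [0.001, -0.089, 0.996, 0.0]
contact_force: [0.2, 0.0, -1.8]
gripper_width: 0.474
grasp_force: 81.0
```

Request:
servo_tool:
  motion:
    - [[0,0,0,-0.25,0],[0,0,0,-0.15,0],[0,0,0,-0.15,0],[0,0,0,-0.14,0],[0,0,0,0,0],[0,0,0,0,0]]

```text
t: 20.3
eef_pos: [0.5981, 0.3113, 0.0726]
tool_rot: [-0.0, -0.089, 0.996, -0.0]
contact_force: [-8.7, -5.3, 18.6]
gripper_width: 0.474
grasp_force: 93.6
```

Request:
servo_tool:
  motion:
    - [[0.6,0,0,0,0],[0.7,0,0,0,0],[0.7,0,0,0,0],[0.7,0,0,0.5,0],[0.7,0,0,0.75,0],[0.7,0,0,1,0],[0.7,0,0,0.3,0],[0.7,-0.857,0.1,0,0.719],[0.7,-0.857,0.1,0,0.719],[0.5,-0.857,0.1,0,0.719],[0.4,-0.857,0.1,0,0.719],[0.4,-0.857,0.1,0,0.719],[0.4,-0.857,0.1,0,0.719],[0.4,-0.857,0.1,0,0.719],[0.4,0,0,0,0],[0.4,0,0,0,0]]

```text
t: 21.9
eef_pos: [0.358, 0.3395, 0.172]
tool_rot: [0.0, -0.381, 0.924, -0.0]
contact_force: [-0.2, -0.7, -0.7]
gripper_width: 0.399
grasp_force: 0.0
```

```bash
python3 - <<'E'
from h import *
im,d,c=save('top','t5'); P=cloud(d,c)
cv2.imwrite('pics/t5c.png',cv2.resize(im[105:305,190:440,::-1],None,fx=3,fy=3))
print(rect(P,near(P,.598,.311,.035,.068,.11)))
E
```

```text
(array([596.7, 312.6]), array([40.5, 41.6]), 38.3, np.float64(0.0803), 256, [[568.0, 316.0], [594.0, 284.0], [625.0, 309.0], [600.0, 341.0]])
```

View pics/t5c.png

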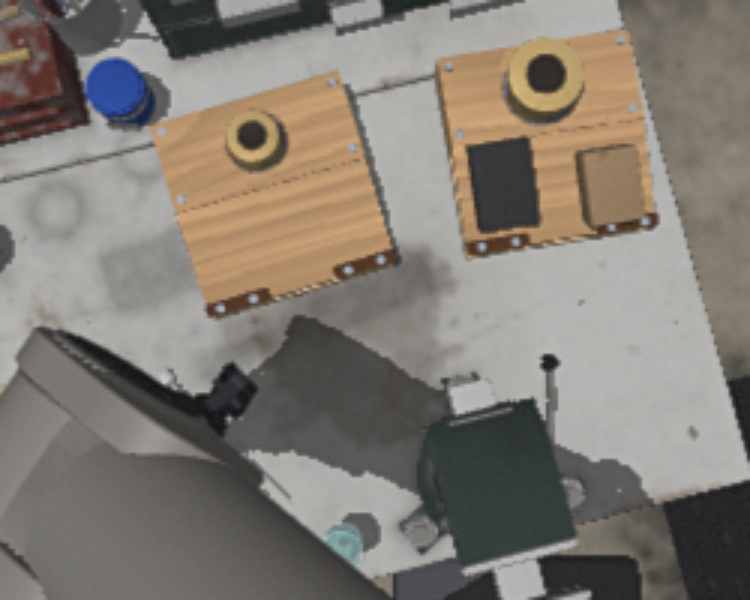

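Request:
servo_tool:
  motion:
    - [[0.4,0,0,-1,0],[0.4,0,0,-1,0],[0.4,0,0,-0.9,0],[0.4,0,0,-0.5,0],[0.4,0,0,-0.25,0],[0.4,0,0,0,0],[0.4,0,0,0,0],[0,0,0,0,0],[0,0,0,0,0],[0,0,0,0,0],[0,0,0,0,0],[0,0,0,0,0],[0,0,0,0,0]]
  newtons: 40

```text
t: 23.25
eef_pos: [0.359, 0.3399, 0.0273]
tool_rot: [0.001, -0.381, 0.925, 0.0]
contact_force: [0.2, -1.1, 7.4]
gripper_width: 0.103
grasp_force: 39.4
```

Request:
servo_tool:
  motion:
    - [[0,0,0,0.4,0],[0,0,0,0.9,0],[0,0,0,1,0],[0,0.3585,-0.149,0,0.92],[0,0.3585,-0.149,0,0.92],[0,0.3585,-0.149,0,0.92],[0,0.3585,-0.149,0,0.92],[0,0.3585,-0.149,0,0.92],[0,0.3585,-0.149,0,0.92],[0,0.3585,-0.149,0,0.92],[0,0.3585,-0.149,0,0.92],[0,0.3585,-0.149,0,0.92],[0,0.3585,-0.149,0,0.92],[0,0,0,-0.5,0],[0,0,0,-0.38,0],[0,0,0,0,0],[0,0,0,0,0],[0,0,0,0,0]]

```text
t: 25.05
eef_pos: [0.5016, 0.2804, 0.0836]
tool_rot: [-0.0, 0.809, -0.587, 0.0]
contact_force: [-0.2, -0.2, -1.5]
gripper_width: 0.103
grasp_force: 39.2
```

```bash
python3 - <<'E'
from h import *
im,d,c=save('scene','s6')
cv2.imwrite('pics/s6c.png',cv2.resize(im[120:280,180:440,::-1],None,fx=3,fy=3,interpolation=cv2.INTER_CUBIC))
E
```

```text
(no output)
```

View pics/s6c.png

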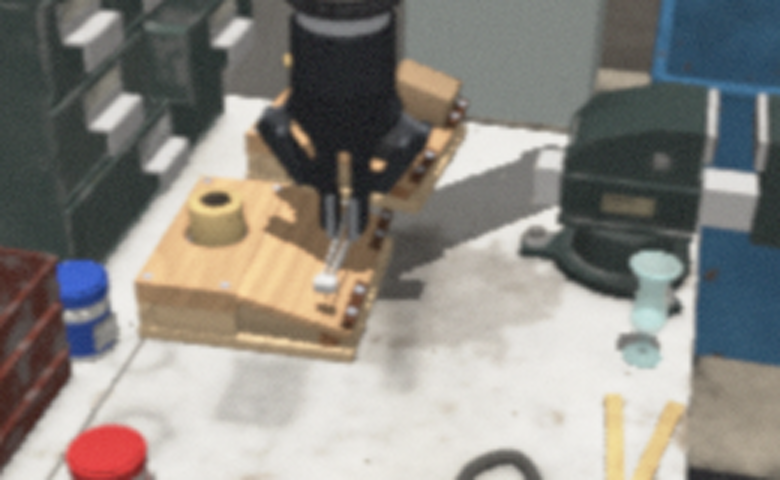

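Request:
servo_tool:
  motion:
    - [[0,0,0,-0.2,0],[0,0,0,-0.12,0],[0,0,0,-0.08,0],[0,0,0,0,0],[0,0,0,0,0]]

```text
t: 25.6
eef_pos: [0.5016, 0.2798, 0.0668]
tool_rot: [0.0, 0.809, -0.587, -0.0]
contact_force: [-0.1, 0.2, -0.0]
gripper_width: 0.105
grasp_force: 39.2
```

Not touching yet; 1 mm further, then open gently and rise, then clear the view.

Request:
servo_tool:
  motion:
    - [[0,0,0,-0.03,0],[0,0,0,0,0],[0.15,0,0,0,0],[0.2,0,0,0.02,0],[0.25,0,0,0.03,0],[0.3,0,0,0.1,0],[0.3,0,0,0.3,0],[0.3,0,0,0.8,0],[0.3,0,0,1,0],[0.3,0,0,1,0],[0.3,-0.5,1,0.5,0],[0.3,-0.5,1,0,0],[0.3,-0.5,1,0,0],[0.3,-0.5,1,0,0],[0.3,0,1,0,0],[0.3,0,0,0,0]]

```text
t: 27.2
eef_pos: [0.4183, 0.4859, 0.2173]
tool_rot: [-0.002, 0.811, -0.585, -0.002]
contact_force: [-1.0, -0.0, -0.3]
gripper_width: 0.302
grasp_force: 0.0
```

```bash
cat > m.py <<'E'
from h import *
import sys
im,d,c=save('top',sys.argv[1]); P=cloud(d,c); I=im.astype(int)
def frame(o,yaw):
    a=np.radians(yaw); b=np.radians(15); e=np.array([np.cos(a),np.sin(a),0])
    X=e*np.cos(b)+[0,0,np.sin(b)]; Y=np.array([-np.sin(a),np.cos(a),0]); O=np.array([*o,0])-.113*e+[0,0,.032]
    return O,np.array([X,Y,np.cross(X,Y)])
for n,o,yaw in(('L',(.648,.0818),10.1),('S',(.5992,.3117),18)):
    O,R=frame(o,yaw); B=(P-O)@R.T
    m=(abs(B[...,1])<.085)&(B[...,0]>-.02)&(B[...,0]<.085)
    wood=m&(abs(B[...,2])<.004)&(B[...,0]>.02); print(n,'board z',np.median(B[wood][:,2]).round(4))
    cl=m&(B[...,0]<.01)&(I[...,0]<130)&(I[...,0]-I[...,2]>20)&(abs(B[...,1])>.03); q=B[cl]; print(' cleat x',np.percentile(q[:,0],[2,50,98]).round(4),'y',q[:,1].min().round(4),q[:,1].max().round(4))
    objs=(('graphite',.015,.03),('cork',.028,.042)) if n=='L' else (('tweezer',.0055,.018),)
    for k,z0,z1 in objs:
        mm=m&(B[...,2]>z0)&(B[...,2]<z1)
        if k=='graphite': mm&=B[...,1]>.005
        if k=='tweezer': mm&=(I[...,0]-I[...,2]<30)
        q=B[mm]; r=cv2.minAreaRect((q[:,:2]*1000).astype(np.float32)); print(' ',k,np.round(r[0],1),np.round(r[1],1),round(r[2],1),'z',np.percentile(q[:,2],[5,50,95]).round(4),len(q))
v=near(P,.275,.238,.04,.02,.1); print('vase',rect(P,v)[:4])
cv2.imwrite(f'pics/{sys.argv[1]}c.png',cv2.resize(im[105:245,230:420,::-1],None,fx=4,fy=4,interpolation=cv2.INTER_CUBIC))
E
python3 m.py t7
```

```text
L board z -0.0001
 cleat x [-0.0155 -0.0057  0.0082] y -0.0773 0.0795
  graphite [42.6 43.7] [70.4 50.3] 0.7 z [0.0191 0.0221 0.0248] 609
  cork [ 30.  -40.7] [60.3 45.6] 1.8 z [0.0314 0.0349 0.0375] 473
S board z 0.0002
 cleat x [-0.0161 -0.0041  0.0055] y -0.08 0.0791
  tweezer [ 4.5 -0. ] [ 30.3 159.7] 0.0 z [0.0062 0.0096 0.0127] 225
vase (array([0., 0.]), array([0., 0.]), 0.0, np.float64(nan))h.py:19: RuntimeWarning: Mean of empty slice.
  return np.round(r[0],1),np.round(r[1],1),round(r[2],1),Q[:,2].mean().round(4),len(Q),np.round(cv2.boxPoints(r)).tolist()
  ret = ret.dtype.type(ret / rcount)
```

View pics/t7c.png

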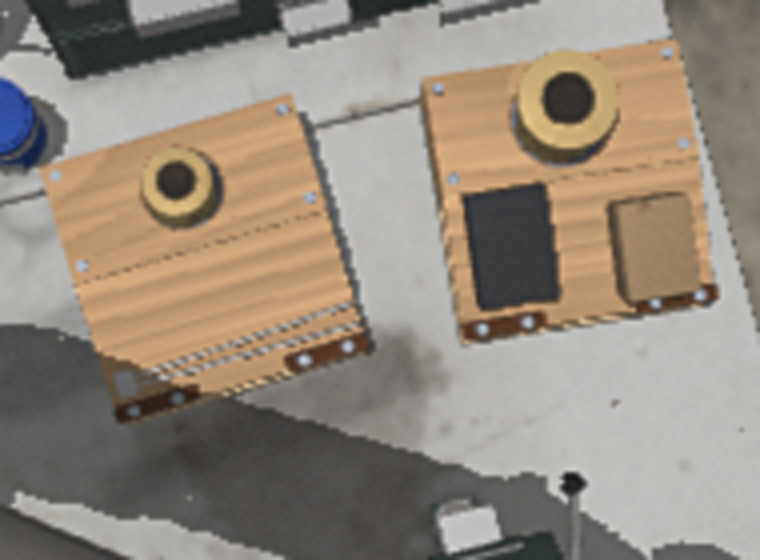

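Request:
servo_tool:
  motion:
    - [[0.75,0.2475,-0.6237,0,-0.949],[0.75,0.2475,-0.6237,0,-0.949],[0.75,0.2475,-0.6237,0,-0.949],[0.75,0.2475,-0.6237,0,-0.949],[0.75,0.2475,-0.6237,0,-0.949],[0.75,0.2475,-0.6237,0,-0.949],[0.75,0.2475,-0.6237,0,-0.949],[0.75,0.2475,-0.6237,0,-0.949],[0.75,0.2475,-0.6237,0,-0.949],[0.75,0.2475,-0.6237,0,-0.949],[0.75,0.2475,-0.6237,0,-0.949],[0.75,0.2475,-0.6237,0,-0.949],[0.75,0.2475,-0.6237,0,-0.949],[0.75,0.2475,-0.6237,0,-0.949],[0.75,0.2475,-0.6237,0,-0.949],[0.75,0,0,-1,0],[0.75,0,0,-1,0],[0.75,0,0,0,0],[0.75,0,0,0,0]]
  newtons: 20

```text
t: 29.15
eef_pos: [0.5699, 0.1047, 0.1364]
tool_rot: [-0.001, -0.088, 0.996, -0.0]
contact_force: [0.4, -0.1, 0.7]
gripper_width: 0.749
grasp_force: 0.0
```

Request:
servo_tool:
  motion:
    - [[0.75,-0.08,0.17,0,0],[0.75,0,0,0,0],[0.75,0,0,-0.4,0],[0.75,0,0,0,0],[0.75,0,0,0,0]]

```text
t: 29.65
eef_pos: [0.5671, 0.1126, 0.1206]
tool_rot: [0.0, -0.089, 0.996, 0.0]
contact_force: [-0.7, 0.5, -0.1]
gripper_width: 0.749
grasp_force: 0.0
```

Request:
servo_tool:
  motion:
    - [[0.75,0,-0.02,-0.6,0],[0.75,0,0,-0.4,0],[0.75,0,0,-0.19,0],[0.75,0,0,0,0],[0.75,0,0,0,0],[0,0,0,0,0],[0,0,0,0,0],[0,0,0,0,0],[0,0,0,0,0]]

```text
t: 30.55
eef_pos: [0.5677, 0.1117, 0.0733]
tool_rot: [0.001, -0.089, 0.996, 0.0]
contact_force: [-1.3, -0.1, 6.4]
gripper_width: 0.58
grasp_force: 21.4
```

Request:
servo_tool:
  motion:
    - [[0,-0.05,-0.009,-0.013,0],[0,-0.05,-0.009,-0.013,0],[0,-0.05,-0.009,-0.013,0],[0,0,0,0,0],[0,0,0,0,0]]

```text
t: 31.05
eef_pos: [0.5622, 0.1109, 0.0718]
tool_rot: [0.002, -0.089, 0.996, 0.0]
contact_force: [0.7, -0.1, 5.1]
gripper_width: 0.578
grasp_force: 21.3
```

Moved 5.5 mm. Release, rise, and pull clear to the right/back for a final look.

Request:
servo_tool:
  motion:
    - [[0.65,0,0,0,0],[0.7,0,0,0,0],[0.75,0,0,0,0],[0.75,0,0,0,0],[0.75,0,0,0.4,0],[0.75,0,0,0.8,0],[0.75,0,0,1,0],[0.75,0,0,1,0],[0.75,0,0,0.5,0],[0.75,-0.4,-0.9,0,0],[0.75,-0.4,-0.9,0,0],[0.75,-0.4,-0.9,0,0],[0.75,-0.4,-0.9,0,0],[0.75,-0.4,-0.9,0,0],[0.75,0,-0.9,0,0],[0.75,0,-0.9,0,0],[0.75,0,0,0,0],[0.75,0,0,0,0]]

```text
t: 32.85
eef_pos: [0.4806, -0.1422, 0.2184]
tool_rot: [-0.0, -0.088, 0.996, 0.0]
contact_force: [-0.2, 0.5, -0.9]
gripper_width: 0.751
grasp_force: 0.0
```

```bash
sed -i "s/mm&=(I\[...,0\]-I\[...,2\]<30)/mm\&=(I[...,0]-I[...,2]<25)\&(I[...,0]>110)\&(B[...,0]>0)/" m.py; python3 m.py t8
python3 - <<'E'
from h import *
P=cloud(*[np.load('/tmp/t8.npz')['d'],bot.get_calibration('top')])
print(rect(P,near(P,.648,.082,.045,.09,.11))[:5],rect(P,near(P,.598,.311,.035,.068,.11))[:5])
E
```

```text
L board z -0.0001
 cleat x [-0.0158 -0.0062  0.0019] y -0.0779 0.0797
  graphite [36.5 45.5] [70.  50.3] 0.5 z [0.0193 0.0221 0.0246] 606
  cork [ 29.7 -40.7] [45.6 60. ] 90.0 z [0.0319 0.0347 0.0377] 477
S board z 0.0003
 cleat x [-0.0162 -0.0042  0.0094] y -0.08 0.0791
  tweezer [12.1 -0.9] [147.5  14.7] 89.8 z [0.0064 0.01   0.0132] 108
vase (array([275.1, 237.2]), array([31.8, 32. ]), 1.2, np.float64(0.0661))
(array([645.2,  83.8]), array([58.8, 58.1]), 50.7, np.float64(0.0984), 499) (array([596.1, 312.8]), array([40.5, 41.8]), 0.2, np.float64(0.0801), 256)
```

View pics/t8.png

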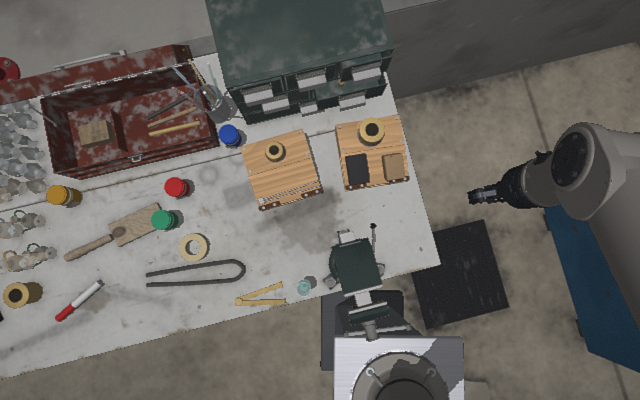

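View pics/t8c.png

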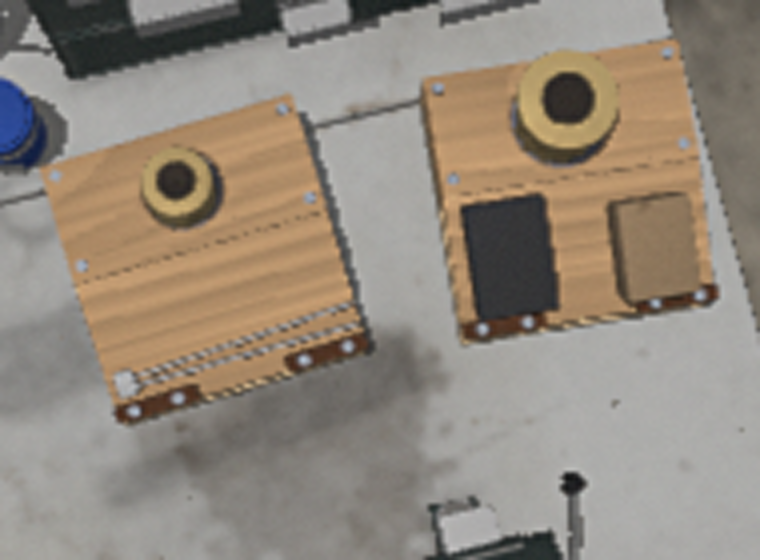

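Request:
servo_tool:
  motion:
    - [[0.25,0.038,0.754,0,-0.851],[0.25,0.038,0.754,0,-0.851],[0.25,0.038,0.754,0,-0.851],[0.25,0.038,0.754,0,-0.851],[0.25,0.038,0.754,0,-0.851],[0.25,0.038,0.754,0,-0.851],[0.25,0.038,0.754,0,-0.851],[0.25,0.038,0.754,0,-0.851],[0.25,0.038,0.754,0,-0.851],[0.25,0.038,0.754,0,-0.851],[0.25,0.038,0.754,0,-0.851],[0.25,0.038,0.754,0,-0.851],[0.25,0.038,0.754,0,-0.851],[0.25,0.038,0.754,0,-0.851],[0.25,0,0,-1,0],[0.25,0,0,-1,0],[0.25,0,0,-0.6,0],[0.25,0,0,0,0],[0.25,0,0,0,0],[0.25,0,0,0,0]]

```text
t: 34.9
eef_pos: [0.5029, 0.2819, 0.1163]
tool_rot: [0.0, 0.586, 0.811, 0.001]
contact_force: [0.0, 0.4, 0.5]
gripper_width: 0.247
grasp_force: 0.0
```

Request:
servo_tool:
  motion:
    - [[0.25,-0.03,-0.04,-0.6,0],[0.25,0,0,-0.4,0],[0.25,0,0,-0.2,0],[0.25,0,0,-0.06,0],[0.25,0,0,0,0],[0.25,0,0,0,0]]

```text
t: 35.5
eef_pos: [0.5017, 0.2795, 0.0652]
tool_rot: [0.0, 0.586, 0.81, 0.001]
contact_force: [-0.3, -0.3, -0.5]
gripper_width: 0.251
grasp_force: 0.0
```

Now sweep down the slope about 9 mm (dx −8.6, dy −2.8, dz −2.4).

Request:
servo_tool:
  motion:
    - [[0.25,-0.06,-0.02,-0.016,0],[0.25,-0.06,-0.02,-0.016,0],[0.25,-0.04,-0.013,-0.012,0],[0.25,-0.03,-0.01,-0.008,0],[0.25,-0.025,-0.007,-0.008,0],[0.25,0,0,0,0],[0.25,0,0,0,0]]

```text
t: 36.2
eef_pos: [0.4924, 0.2762, 0.0617]
tool_rot: [0.0, 0.586, 0.81, -0.0]
contact_force: [-1.0, -0.4, 0.1]
gripper_width: 0.253
grasp_force: 0.0
```

Back off upslope a little, rise and clear the view.

Request:
servo_tool:
  motion:
    - [[0.25,0.05,0.015,0.05,0],[0.25,0,0,0.2,0],[0.25,0,0,0.6,0],[0.25,0,0,1,0],[0.25,0,0,1,0],[0.25,0,0,1,0],[0.25,0,-1,0,0],[0.25,0,-1,0,0],[0.25,0,-1,0,0],[0.25,0,-1,0,0],[0.25,0,-1,0,0],[0.25,0,-1,0,0],[0.25,0,-1,0,0],[0.25,0,-1,0,0],[0.25,0,-1,0,0],[0.25,0,-1,0,0],[0.25,0,0,0,0],[0.25,0,0,0,0]]

```text
t: 38.0
eef_pos: [0.4943, -0.124, 0.2163]
tool_rot: [0.0, 0.587, 0.81, 0.0]
contact_force: [-0.3, 1.6, 0.4]
gripper_width: 0.249
grasp_force: 0.0
```

```bash
python3 m.py t9
```

```text
L board z -0.0001
 cleat x [-0.0156 -0.0065  0.0018] y -0.0782 0.0795
  graphite [36.4 45.6] [70.1 50.2] 0.3 z [0.0191 0.0221 0.0249] 605
  cork [ 29.6 -40.6] [60.  45.3] 0.2 z [0.0318 0.0349 0.0374] 475
S board z 0.0002
 cleat x [-0.0161 -0.0053  0.0088] y -0.0799 0.0789
  tweezer [ 8.5 -0.8] [147.2  14.3] 89.6 z [0.0062 0.0101 0.0124] 111
vase (array([275. , 237.2]), array([32. , 32.1]), 0.2, np.float64(0.0666))
```

View pics/t9c.png

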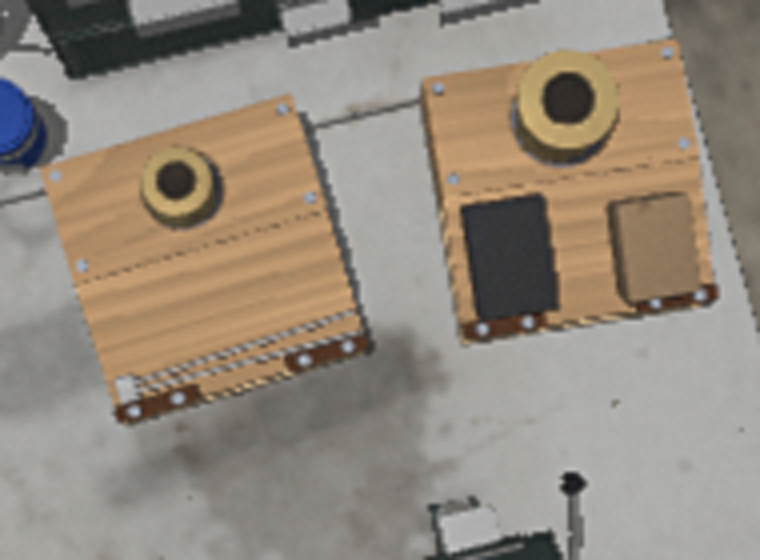

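The picture shows everything in place: the tweezers (head at 125,387) lie along the cleat at x ≈ 8.5 mm, and the blocks and moulds are seated. I'm handing in.

```bash
python3 -c "
from station import bot
print(bot.hand_in())"
```

```text
the job is handed in; nothing more can be done
None
```

Both kits are on their racks and the job was handed in at about 38 s of the 128 s; the last camera measurements put every piece within tolerance and the vase unmoved, though the hand-in returned no verdict.

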